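# Wedge under the bare foot of a rocking decorating stand

### The arm

A 7-joint arm with a two-finger parallel gripper is mounted at the origin on the work surface. World frame = base frame: x ahead of the robot, y to its left, z up, the work surface at z = 0. Lengths are in m, angles in rad, forces in N, time in s.
With the tool pointing down it reaches from about 0.425 to 0.95 m from the base axis. Payload 4.7 kg.
Tool frame: the origin (TCP) lies at the very end of the fingers, on their centre line; the grasp point (between the pads) lies 19 mm behind it; z points along the fingers, y is the line along which they close (so a half turn about z gives the same grasp; the last joint's range is limited). The gripper opens to 85 mm and grips with 20 to 120 N. Pads are 22 mm wide; open, the fingers measure 114 mm over their backs; the gripper's body (76 mm by 85 mm) begins 54 mm behind the grasp point. The pads swing forward as they close: fully open they stand 13 mm farther back than shut.
Start: joints at [-1.214, 0.469, -0.049, 1.532, 0.024, 1.141, -0.082], TCP at [0.254, 0.625, 0.231] pointing down, gripper open.
Joint ranges: [-2.59, 2.59], [-0.33, 1.99], [-1.39, 1.29], [0.1, 2.45], [-1.04, 4.18], [0.21, 1.99], [-2.66, 2.66]. Speed limits (rad/s): [2.57, 2.57, 3.14, 3.14, 3.14, 3.14, 3.14].

### API

Orientations are given as a 3x3 rotation matrix whose columns are the frame's x, y, z axes.
In Python, from cell import r, cams, finder gives the robot as it stands.
- The arm moves only by the tool step_arm, never from a script. Its argument "commands" is a list of rows, each an object with "slide": the shift along the tool's x, y, z in cm, a list of three; "rot": the turn, a rotation vector about the tool's x, y, z in rad, a list of three; "fingers": the closure, from -1 (fully open) to 1 (shut). A call has 1 to 12 rows; each row is the pose to reach, as a shift and turn from the pose commanded when the call began, along the tool's axes at that moment; what a row does not reach only later rows make up. A row lasts 1/8 s, in which the tool goes at most 62.5 mm and 10.7 degrees, less where a joint would pass 70% of its speed; a pose out of reach is approached as far as the arm can. A call with a gripper value outside its range is refused whole. The fingers move at their own pace and stop on an object; "newtons" is the grip in N (left out, the last holds). Time passes only in rows, so rows that repeat a pose let the fingers close. It gives the time, the measured TCP pose, the force and the opening at its end, in the units of the state.
- r.sense(): the state, without advancing time (a new reading comes with each control period).
- cams.snapshot(name): name is "scene" or "top" or "wrist"; returns a dict with "color" (384x512x3 uint8, red, green, blue), "mtx" (3x3 intrinsics, pixels), "R" (3x3) and "t" (3): a world point X has camera coordinates R X + t; the wrist camera has in their place "hand_eye" (4x4, takes a point from camera to tool coordinates, whose origin is the TCP and whose axes are the flange's). Camera axes: x right, y down, z forward; pixel columns grow to the right and rows downward; lengths in m; the calibration is good to about 2 mm. A picture is of the moment at which its call begins: read the wrist's pose just before it. There is no depth.
- r.close_job(): hands the job in, once; it reports no verdict.
Trained networks look in a picture, given as the dict that the camera call returned (one of the last four; its "shot" number tells which), for a name from the list of things; names that differ only in an ending like _2 or _b are one class to them, and where a whole thing is asked for, a point or a joint stands for the part that bears it (a point fixed in the world has none). Each returns a list of dicts, best first, with "conf" (0 to 1); they miss things now and then, are a little off and sometimes report something else, mostly with a low value. They report only what shows in the picture. A call takes as long as a camera call. They do not tell look-alikes from the thing itself.
- finder.recognise(picture, target): "bbox" ([centre column, centre row, width, height] in pixels, round what is visible of it).
- finder.masks_of(picture, target): "region" (384x512 bool, what is visible of it) and "bbox" ([centre column, centre row, width, height] in pixels, round what is visible of it).
The state is a dict: "t": time; "joint_pos": joint angles; "joint_velocities": joint speeds; "effort": joint torques, N m; "tool_pos": TCP position; "ee_rot": TCP orientation; "force": force on the tool from outside, world axes, zero at the start; "ft_torque": the same for the moment, N m; "grip_width": finger opening in m.
Only numpy, scipy, OpenCV 4.12 (cv2) and the standard library are available. Lean on these libraries where they do the work, as an engineer would, in place of code of your own. Each camera call takes 0.05 s, during which the arm holds its last target. There are 200 camera calls.

### The job

The cake-decorating stand rocks because one of its four feet has lost its rubber cap. With the fingertips, push the blue wedge along the table, nose first, under that bare foot until the stand sits level and firm on all four feet and no longer rocks, then stop and take the hand away. Do not pick the wedge up, do not touch the stand with the hand or shove it along the table, and leave everything else where it is.

Things in the scene. Friction and masses are not known exactly. Their poses are not given: they have to be found in the camera images.
- stand: Cake-decorating stand, loose, about 3.1 kg: cast aluminium base with four legs at right angles, column, turntable and torte. Origin: on the column axis in the plane of the caps' undersides (table height); x out along the bare foot's leg, z up the column. Feet 125 mm from the origin on +x (bare), +y, -y, -x. At first it leans 4 degrees to the bare foot, its opposite foot in the air; level: z vertical.
- turntable: The stand's turntable: steel disc 220 mm across, 100 to 114 mm above the table, that can turn, with a brown chocolate torte (top at about 155 mm). Origin on the column axis, under the disc. The legs end 140 mm from that axis and leave 32 mm free beneath them.
- bare_foot (a point): Lowest point of the bare foot: a brass ball 24 mm across that points straight down under the end of the stand's +x leg; the other three feet wear black rubber caps. It rests on the table with 2 to 4 N at the start and must come up by 9 mm (the thickness of the missing cap) for the stand to be level.
- foot_opposite: The rubber-capped foot across from the bare one, on the stand's -x leg: a black dome of 14 mm radius. Origin: its lowest point. In the air (about 9 mm) at the start, on the table when the stand is level. The rubber of the caps gives up to about 1 mm under load.
- foot_left: The rubber-capped foot on the stand's +y leg, same shape, origin at its lowest point.
- foot_right: The rubber-capped foot on the stand's -y leg, same shape, origin at its lowest point.
- wedge: Loose blue plastic wedge lying flat, 110 mm long (x), 50 mm wide (y), 65 g. Origin: underside, middle. +x points to the thin nose (1.5 mm thick, at x = +55 mm); the tail is an upright flat face 20 mm high at x = -55 mm; the top slopes evenly between. It is 9 mm thick at x = +10 mm (45 mm behind the nose): with the bare foot about there the stand is level. It stays where it is left.
- wedge_mid (a point): Middle of the wedge, 5 mm above its underside. Pushed, the wedge slides with about 1 N until the nose meets the bare foot, then with 5 to 13 N while it lifts the foot; once the opposite foot is down the push climbs by another 8 to 12 N over some 10 mm of travel, and at about 17 to 27 N the stand starts to slide.
- nozzle_a: Bystander: steel piping nozzle, a cone 33 mm across and 46 mm high. Origin under its centre.
- nozzle_b: Bystander: brass piping nozzle, a cone 33 mm across and 46 mm high. Origin under its centre.
- palette_knife: Bystander: palette knife 245 mm long along its x, 28 mm wide, 14 mm high, dark wooden handle to -x. Origin under the middle.
- pastry_brush: Bystander: pastry brush 200 mm long along its x, 42 mm wide, 20 mm high. Origin under the middle.
- jar: Bystander: glass jar with a white cap, 68 mm across, 103 mm high. Origin under its centre.
- bowl: Bystander: steel bowl of chocolate drops, 140 mm across, 60 mm high. Origin under its centre.
- torte_finished: Bystander: piped chocolate torte 150 mm across, 45 mm high, on a square of parchment board 170 mm wide. Origin under its centre.
- torte_plain: Bystander: plain chocolate torte 140 mm across, 38 mm high, on a square of parchment board 160 mm wide. Origin under its centre.
Mind the look-alikes: they are no part of the job. Of the things shaped like the wedge, the blue one is meant.

How it is judged:
By the outcome, as a careful person would: the job done as asked, in the order asked, and still so for the second after the job is handed in, with the robot touching nothing.
It also fails if it takes over 72 s, if anything falls off the work surface, if the arm or the gripper's body presses on something with over 40 N, if the wrist force passes 120 N, or if a joint passes its speed limit or range.

## Working session

There is one attempt and no reset: what is moved stays moved. The work goes in short steps, Python scripts to look and compute and a tool call to move; the robot and the scene stay as the last step left them, time stands still between calls to the robot, and variables do not carry over. Pictures are saved under pics/ and viewed, on a budget of 10 in all, crops included, one or two more only if the job needs it, and the job is handed in when it is done.

Besides the shell and the picture viewer there is one more tool, called after "Request:" in YAML: its name, and indented under it one key for each argument. step_arm: Moves the arm, as the interface text tells. Its arguments: {"type":"object","properties":{"commands":{"type":"array"},"newtons":{"type":"number"}},"required":["commands"]}

```bash
mkdir -p pics; python3 - <<'E'
from cell import r,cams,finder
import cv2,numpy as np
s=r.sense();print(s['t'],s['tool_pos'],s['ee_rot'],s['force'],s['grip_width'])
ims=[]
for n in ['scene','top']:
    p=cams.snapshot(n);np.savez(n+'0.npz',**{k:p[k] for k in('color','mtx','R','t')})
    print(n,p['mtx'].tolist(),p['R'].round(4).tolist(),p['t'])
    cv2.imwrite(f'pics/{n}0.png',cv2.resize(p['color'][:,:,::-1],(800,600),interpolation=cv2.INTER_CUBIC))
    for t in['wedge','bare_foot','stand','foot_left','foot_opposite']:
        print(t,[(np.round(d['conf'],2),np.round(d['bbox'],1).tolist()) for d in finder.recognise(p,t)][:4])
E
```

```text
0.0 [0.25378162 0.62484936 0.23025514] [[-9.26486950e-01  3.76326319e-01 -6.58145043e-04]
 [ 3.76326888e-01  9.26485192e-01 -1.80605623e-03]
 [-6.99048546e-05 -1.92096520e-03 -9.99998153e-01]] [ 0.27468685  0.37850554 -0.45047092] 0.08519480318444254
scene [[387.51738794344635, 0.0, 258.97687588842973], [0.0, 387.51738794344635, 190.56810282989903], [0.0, 0.0, 1.0]] [[-0.777, 0.6294, -0.0095], [0.5539, 0.6765, -0.4854], [-0.2991, -0.3824, -0.8743]] [ 0.45430143 -0.25897943  1.3492495 ]
wedge [(np.float64(0.97), [251.2, 170.5, 18.6, 33.4]), (np.float64(0.84), [214.8, 211.8, 31.2, 31.7]), (np.float64(0.71), [188.5, 171.8, 30.2, 35.5]), (np.float64(0.7), [280.8, 136.1, 23.9, 22.1])]
bare_foot [(np.float64(0.7), [398.6, 223.2, 30.3, 35.3])]
stand [(np.float64(0.58), [276.4, 234.8, 93.7, 103.6])]
foot_left []
foot_opposite []
top [[390.4885361970337, 0.0, 253.48421521233854], [0.0, 390.4885361970337, 188.03971343360737], [0.0, 0.0, 1.0]] [[-0.0093, -0.9999, 0.0076], [-0.9988, 0.0089, -0.0484], [0.0483, -0.0081, -0.9988]] [-0.01341041  0.53986894  1.13528833]
wedge [(np.float64(0.97), [291.5, 196.6, 39.3, 37.0]), (np.float64(0.78), [331.1, 150.8, 42.1, 22.4]), (np.float64(0.61), [311.1, 255.2, 30.3, 39.3]), (np.float64(0.58), [274.9, 140.7, 42.1, 17.7])]
bare_foot []
stand [(np.float64(0.61), [210.6, 165.0, 81.0, 82.6]), (np.float64(0.56), [210.9, 165.9, 91.0, 92.3]), (np.float64(0.28), [289.9, 198.3, 39.7, 36.0])]
foot_left []
foot_opposite []
```

View pics/scene0.png

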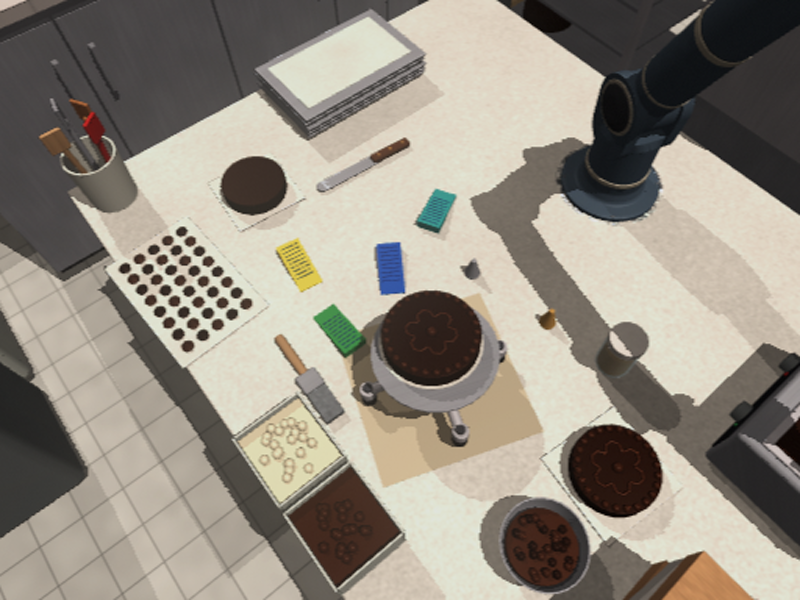

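View pics/top0.png

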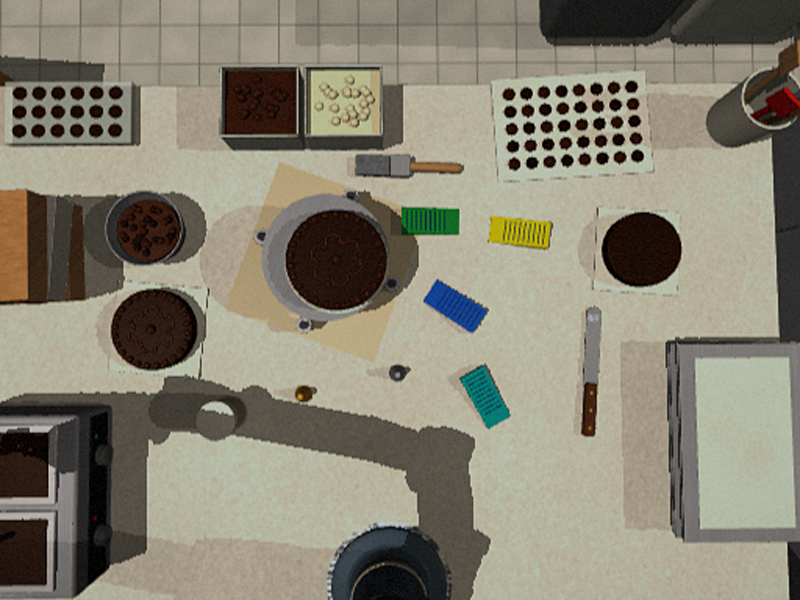

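The top view shows the stand's feet at (351,196), (262,237), (304,326) and (391,285). The blue wedge is at (455,306), near the last of these. I'll zoom in to find which end is the nose and which foot is bare.

```bash
python3 - <<'E'
import cv2,numpy as np
a=np.load('top0.npz')['color'][110:230,155:315,::-1];b=np.load('scene0.npz')['color'][140:290,215:335,::-1]
a=cv2.resize(a,(533,400),interpolation=cv2.INTER_CUBIC);b=cv2.resize(b,(320,400),interpolation=cv2.INTER_CUBIC)
# resolve: shrink to fit 800 wide
im=np.hstack([a,b])[:, :800];cv2.imwrite('pics/z1.png',im)
for n in['top','scene']:
    d=np.load(n+'0.npz');c=d['color'].astype(int)
    m=((c[...,2]>c[...,0]+50)&(c[...,2]>c[...,1]+40)).astype(np.uint8)
    k,l,st,ce=cv2.connectedComponentsWithStats(m);i=1+np.argmax(st[1:,4])
    R,t,K=d['R'],d['t'],d['mtx']
    def back(u,z):
        q=R.T@np.linalg.solve(K,[u[0],u[1],1.]);C=-R.T@t;return C+q*(z-C[2])/q[2]
    ct=cv2.findContours((l==i).astype(np.uint8),cv2.RETR_EXTERNAL,cv2.CHAIN_APPROX_NONE)[0][0]
    print(n,st[i],ce[i],cv2.boxPoints(cv2.minAreaRect(ct)).round(1).tolist())
    P=np.array([back(u,0.005)[:2] for u in ct[:,0]],np.float32)
    rr=cv2.minAreaRect(P*1000);print(rr,cv2.boxPoints(rr).round(0).tolist())
    if n=='top':
        for z,ps in((.035,[(351,196),(262,237),(304,326),(391,285)]),(.107,[(325,257)])):
            for p in ps: print(z,back((p[0]*.64,p[1]*.64),z).round(4))
E
```

```text
top [271 179  40  34 631] [290.74643423 195.41838352] [[270.29998779296875, 192.6999969482422], [279.20001220703125, 178.39999389648438], [311.1000061035156, 198.3000030517578], [302.1000061035156, 212.60000610351562]]
((517.0745239257812, -128.37811279296875), (111.0245361328125, 50.00212097167969), 57.38599395751953) [[466.0, -162.0], [508.0, -189.0], [568.0, -95.0], [526.0, -68.0]]
0.035 [0.7215 0.064  0.035 ]
0.035 [0.6462 0.2291 0.035 ]
0.035 [0.4809 0.1518 0.035 ]
0.035 [ 0.555  -0.0089  0.035 ]
0.107 [0.6001 0.1049 0.107 ]
scene [241 155  18  33 492] [249.52845528 171.33130081] [[240.5, 156.0], [255.6999969482422, 154.60000610351562], [258.6000061035156, 186.6999969482422], [243.39999389648438, 188.10000610351562]]
((518.0299682617188, -130.73727416992188), (121.34459686279297, 48.83751678466797), 55.982322692871094) [[464.0, -167.0], [504.0, -195.0], [572.0, -94.0], [532.0, -67.0]]
```

View pics/z1.png

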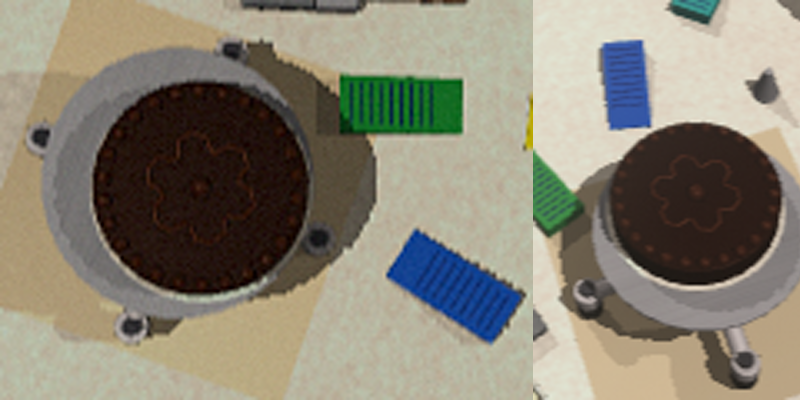

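The wedge is at about (0.517, -0.128) with yaw 57°. Its thin end faces the stand, because the far end looks longer in the scene view, as an upright tail there would. The nearest foot is at about (0.557, -0.009), with the leg line at 69.5°. I'll move behind the tail with the fingers partly closed and check with the wrist camera.

Request:
step_arm:
  commands:
    - {"slide":[-38.8,-40.9,-2],"rot":[0,0,0.75],"fingers":0.5}
    - {"slide":[-38.8,-40.9,-2],"rot":[0,0,0.75],"fingers":0.5}
    - {"slide":[-38.8,-40.9,-2],"rot":[0,0,0.75],"fingers":0.5}
    - {"slide":[-38.8,-40.9,-2],"rot":[0,0,0.75],"fingers":0.5}
    - {"slide":[-38.8,-40.9,-2],"rot":[0,0,0.75],"fingers":0.5}
    - {"slide":[-38.8,-40.9,-2],"rot":[0,0,0.75],"fingers":0.5}
    - {"slide":[-38.8,-40.9,-2],"rot":[0,0,0.75],"fingers":0.5}
    - {"slide":[-38.8,-40.9,-2],"rot":[0,0,0.75],"fingers":0.5}
    - {"slide":[-38.8,-40.9,-2],"rot":[0,0,0.75],"fingers":0.5}
    - {"slide":[-52.1,-71.6,0],"rot":[0,0,1.15],"fingers":0.5}
    - {"slide":[-52.1,-71.6,0],"rot":[0,0,1.15],"fingers":0.5}
    - {"slide":[-52.1,-71.6,0],"rot":[0,0,1.15],"fingers":0.5}

```text
t: 2.1
tool_pos: [0.4636, -0.087, 0.2405]
ee_rot: [[-0.034, 0.999, 0.002], [0.999, 0.034, 0.001], [0.001, 0.002, -1.0]]
force: [1.0, 0.1, 0.6]
grip_width: 0.0215
```

Request:
step_arm:
  commands:
    - {"slide":[-7,0,0.5],"rot":[0,0,0.19],"fingers":0.5}
    - {"slide":[-14.8,-0.2,1],"rot":[0,0,0.392],"fingers":0.5}
    - {"slide":[-14.8,-0.2,1],"rot":[0,0,0.392],"fingers":0.5}
    - {"slide":[-14.8,-0.2,1],"rot":[0,0,0.392],"fingers":0.5}
    - {"slide":[-14.8,-0.2,1],"rot":[0,0,0.392],"fingers":0.5}

```text
t: 2.72
tool_pos: [0.467, -0.2318, 0.23]
ee_rot: [[0.348, 0.938, -0.0], [0.938, -0.348, 0.001], [0.001, -0.001, -1.0]]
force: [0.1, -0.4, -0.2]
grip_width: 0.021
```

```bash
python3 - <<'E'
from cell import r,cams,finder
import cv2,numpy as np
s=r.sense();print(s['tool_pos'],s['ee_rot'].__repr__(),s['force'],s['grip_width'])
p=cams.snapshot('wrist');print(p['mtx'],p['hand_eye'])
cv2.imwrite('pics/w0.png',cv2.resize(p['color'][:,:,::-1],(800,600),interpolation=cv2.INTER_CUBIC))
for t in['bare_foot','foot_left','wedge']:
    print(t,[(np.round(d['conf'],2),np.round(d['bbox'],1).tolist()) for d in finder.recognise(p,t)][:4])
E
```

```text
[ 0.46699949 -0.23178098  0.22998991] array([[ 3.47698673e-01,  9.37606320e-01, -1.45458160e-04],
       [ 9.37605821e-01, -3.47698317e-01,  1.09752459e-03],
       [ 9.78470432e-04, -5.17990260e-04, -9.99999387e-01]]) [ 0.08137394 -0.35184362 -0.21498089] 0.0209905261009848
[[284.47685282   0.         253.32641305]
 [  0.         284.47685282 188.67414747]
 [  0.           0.           1.        ]] [[ 6.38050291e-04 -9.51741992e-01 -3.06898637e-01  7.85500147e-02]
 [ 9.99999672e-01  7.60587511e-04 -2.79678632e-04  2.91216552e-04]
 [ 4.99605169e-04 -3.06898358e-01  9.51742165e-01 -1.41893268e-01]
 [ 0.00000000e+00  0.00000000e+00  0.00000000e+00  1.00000000e+00]]
bare_foot []
foot_left []
wedge [(np.float64(0.96), [156.4, 156.8, 79.8, 86.3]), (np.float64(0.92), [404.7, 123.6, 55.2, 97.8]), (np.float64(0.71), [264.1, 63.4, 63.1, 109.6]), (np.float64(0.62), [397.5, 13.9, 52.0, 27.2])]
```

View pics/w0.png

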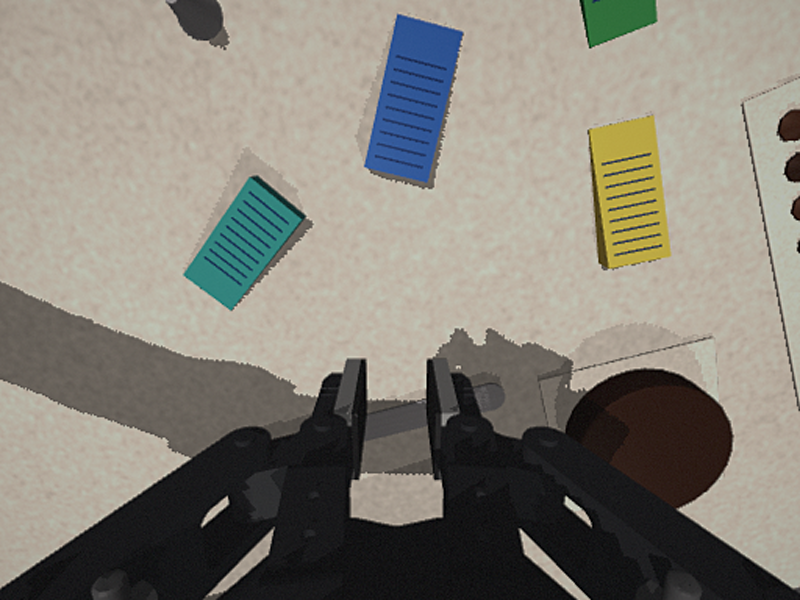

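The wrist view shows the blue wedge at (415,100). Its striped tail face is near the fingers and its plain nose points to the stand, with the fingers about centred on the tail. The fingers will come down on clear table. I'll descend, then advance to just short of the tail.

Request:
step_arm:
  commands:
    - {"slide":[0,0,6],"rot":[0,0,0],"fingers":0.5}
    - {"slide":[0,0,12],"rot":[0,0,0],"fingers":0.5}
    - {"slide":[0,0,18],"rot":[0,0,0],"fingers":0.5}
    - {"slide":[0,0,21.5],"rot":[0,0,0],"fingers":0.5}
    - {"slide":[0,0,22.3],"rot":[0,0,0],"fingers":0.5}
    - {"slide":[1.5,0,22.3],"rot":[0,0,0],"fingers":0.5}
    - {"slide":[3,0,22.3],"rot":[0,0,0],"fingers":0.5}
    - {"slide":[4,0,22.3],"rot":[0,0,0],"fingers":0.5}
    - {"slide":[4.5,0,22.3],"rot":[0,0,0],"fingers":0.5}

```text
t: 4.05
tool_pos: [0.4835, -0.1896, 0.0078]
ee_rot: [[0.348, 0.938, 0.002], [0.938, -0.348, 0.0], [0.001, 0.001, -1.0]]
force: [-0.5, -0.3, 1.0]
grip_width: 0.0214
```

Request:
step_arm:
  commands:
    - {"slide":[0.5,0,0],"rot":[0,0,0],"fingers":0.5}
    - {"slide":[1.0,0,0],"rot":[0,0,0],"fingers":0.5}
    - {"slide":[1.5,0,0],"rot":[0,0,0],"fingers":0.5}
    - {"slide":[2.0,0,0],"rot":[0,0,0],"fingers":0.5}
    - {"slide":[2.5,0,0],"rot":[0,0,0],"fingers":0.5}
    - {"slide":[3.0,0,0],"rot":[0,0,0],"fingers":0.5}
    - {"slide":[3.5,0,0],"rot":[0,0,0],"fingers":0.5}
    - {"slide":[4.0,0,0],"rot":[0,0,0],"fingers":0.5}
    - {"slide":[4.0,0,0],"rot":[0,0,0],"fingers":0.5}

```text
t: 5.18
tool_pos: [0.4966, -0.1527, 0.007]
ee_rot: [[0.349, 0.937, -0.0], [0.937, -0.349, 0.001], [0.0, -0.0, -1.0]]
force: [-0.2, -0.7, -1.0]
grip_width: 0.0215
```

```bash
cat > look.py <<'E'
from cell import r,cams,finder
import cv2,numpy as np,sys
s=r.sense();print(s['t'],s['tool_pos'].round(4),s['force'].round(1),s['grip_width'])
U=np.array([.350,.937]);Y=np.array([.937,-.350]);F=np.array([.557,-.0086])
def look(tag,crop=None):
    p=cams.snapshot('top');c=p['color'].astype(int);R,t,K=map(np.array,(p['R'],p['t'],p['mtx']))
    m=((c[...,2]>c[...,0]+50)&(c[...,2]>c[...,1]+40)).astype(np.uint8)
    k,l,st,_=cv2.connectedComponentsWithStats(m);i=1+np.argmax(st[1:,4])
    ct=cv2.findContours((l==i).astype(np.uint8),0,cv2.CHAIN_APPROX_NONE)[0][0][:,0]
    C=-R.T@t;q=(R.T@np.linalg.solve(K,np.c_[ct,np.ones(len(ct))].T)).T
    P=(C+q*((.005-C[2])/q[:,2])[:,None])[:,:2]
    Q=np.c_[(P-F)@U,(P-F)@Y]*1000
    rr=cv2.minAreaRect(Q.astype(np.float32));print('area',st[i][4],'along/right of foot mm, size, ang',np.round(rr[0],1),np.round(rr[1],1),round(rr[2],1),'nose at',Q[:,0].max().round(1))
    w=cams.snapshot('wrist')
    a=cv2.resize(c[110:230,175:315,::-1].astype(np.uint8),(466,400),interpolation=cv2.INTER_CUBIC)
    b=cv2.resize(w['color'][:,:,::-1],(533,400))[:,110:440]
    cv2.imwrite(f'pics/{tag}.png',np.hstack([a,b]))
look(sys.argv[1])
E
python3 look.py p1
```

```text
5.175 [ 0.4966 -0.1527  0.007 ] [-0.2 -0.7 -1. ] 0.021534868815860912
area 551 along/right of foot mm, size, ang [-83.   -1.4] [98.  49.1] 6.6 nose at -31.7
```

View pics/p1.png

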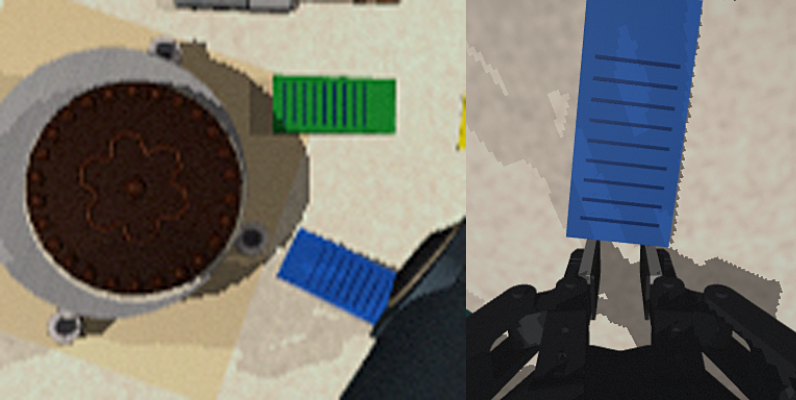

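The wedge has turned most of the way (about 6° left). Its nose is about 32 mm short of the foot, and the fingers are centred on the tail. I'll keep pushing.

Request:
step_arm:
  commands:
    - {"slide":[0.4,0,0],"rot":[0,0,0],"fingers":0.5}
    - {"slide":[0.8,0,0],"rot":[0,0,0],"fingers":0.5}
    - {"slide":[1.2,0,0],"rot":[0,0,0],"fingers":0.5}
    - {"slide":[1.6,0,0],"rot":[0,0,0],"fingers":0.5}
    - {"slide":[2.0,0,0],"rot":[0,0,0],"fingers":0.5}
    - {"slide":[2.0,0,0],"rot":[0,0,0],"fingers":0.5}

```text
t: 6.02
tool_pos: [0.5036, -0.1342, 0.0071]
ee_rot: [[0.349, 0.937, -0.0], [0.937, -0.349, 0.0], [0.0, -0.0, -1.0]]
force: [0.4, -0.2, -0.2]
grip_width: 0.0211
```

```bash
python3 look.py p2
```

```text
6.025 [ 0.5036 -0.1342  0.0071] [ 0.4 -0.2 -0.2] 0.02113291976403296
area 478 along/right of foot mm, size, ang [-60.5  -6.6] [90.3 50.1] 1.3 nose at -15.0
```

View pics/p2.png

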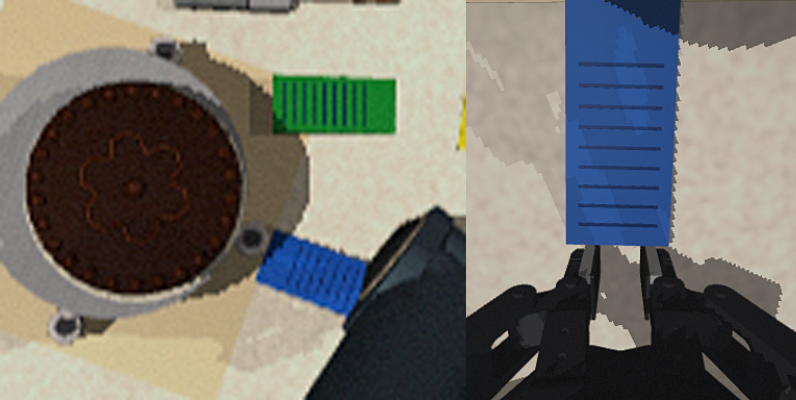

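It is now aligned to about 1°. The nose is about 15 mm before the foot and the wedge sits about 6 mm to the left, well within its 50 mm width. By my estimate it needs about 60 mm more in total, so I'll push 30 mm and then go in small force-checked steps.

Request:
step_arm:
  commands:
    - {"slide":[0.4,0,0],"rot":[0,0,0],"fingers":0.5}
    - {"slide":[0.8,0,0],"rot":[0,0,0],"fingers":0.5}
    - {"slide":[1.2,0,0],"rot":[0,0,0],"fingers":0.5}
    - {"slide":[1.5,0,0],"rot":[0,0,0],"fingers":0.5}
    - {"slide":[1.8,0,0],"rot":[0,0,0],"fingers":0.5}
    - {"slide":[2.1,0,0],"rot":[0,0,0],"fingers":0.5}
    - {"slide":[2.4,0,0],"rot":[0,0,0],"fingers":0.5}

```text
t: 7.0
tool_pos: [0.5116, -0.1128, 0.0071]
ee_rot: [[0.35, 0.937, -0.0], [0.937, -0.35, -0.001], [-0.001, 0.0, -1.0]]
force: [-1.5, -3.8, 1.5]
grip_width: 0.021
```

Request:
step_arm:
  commands:
    - {"slide":[0.3,0,0],"rot":[0,0,0],"fingers":0.5}
    - {"slide":[0.6,0,0],"rot":[0,0,0],"fingers":0.5}
    - {"slide":[0.9,0,0],"rot":[0,0,0],"fingers":0.5}

```text
t: 7.38
tool_pos: [0.5151, -0.1035, 0.0071]
ee_rot: [[0.349, 0.937, 0.0], [0.937, -0.349, 0.0], [0.0, -0.0, -1.0]]
force: [-1.6, -4.2, 1.9]
grip_width: 0.0216
```

Request:
step_arm:
  commands:
    - {"slide":[0.3,0,0],"rot":[0,0,0],"fingers":0.5}
    - {"slide":[0.6,0,0],"rot":[0,0,0],"fingers":0.5}

```text
t: 7.62
tool_pos: [0.5171, -0.0979, 0.0071]
ee_rot: [[0.349, 0.937, -0.0], [0.937, -0.349, 0.0], [0.0, -0.0, -1.0]]
force: [-1.3, -4.4, 1.3]
grip_width: 0.0214
```

```bash
python3 look.py p3
```

```text
7.625 [ 0.5171 -0.0979  0.0071] [-1.3 -4.4  1.3] 0.021424541201486118
area 229 along/right of foot mm, size, ang [-30.4  -7.8] [51.7 49.6] 1.8 nose at -3.8
```

View pics/p3.png

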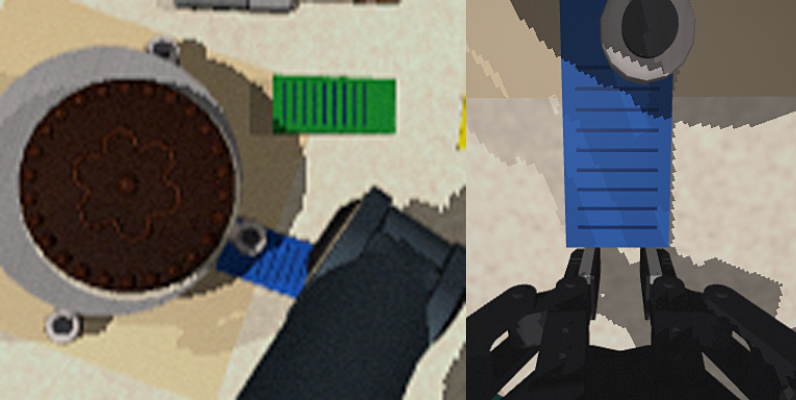

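The torte has moved back toward level, so this is the bare foot and it is rising. It sits about 8–10 mm right of the wedge's centre line, still inside the width. The push is about 4.6 N, and I expect about 20 mm more.

Request:
step_arm:
  commands:
    - {"slide":[0.3,0,0],"rot":[0,0,0],"fingers":0.5}
    - {"slide":[0.6,0,0],"rot":[0,0,0],"fingers":0.5}
    - {"slide":[0.9,0,0],"rot":[0,0,0],"fingers":0.5}

```text
t: 8.1
tool_pos: [0.5203, -0.0896, 0.0071]
ee_rot: [[0.35, 0.937, 0.0], [0.937, -0.35, 0.0], [0.0, -0.0, -1.0]]
force: [-2.3, -3.9, 1.2]
grip_width: 0.0216
```

Request:
step_arm:
  commands:
    - {"slide":[0.2,0,0],"rot":[0,0,0],"fingers":0.5}
    - {"slide":[0.4,0,0],"rot":[0,0,0],"fingers":0.5}

```text
t: 8.35
tool_pos: [0.5217, -0.0858, 0.0071]
ee_rot: [[0.349, 0.937, 0.0], [0.937, -0.349, 0.0], [0.0, 0.0, -1.0]]
force: [-1.0, -3.2, 1.3]
grip_width: 0.0213
```

Request:
step_arm:
  commands:
    - {"slide":[0.15,0,0],"rot":[0,0,0],"fingers":0.5}
    - {"slide":[0.3,0,0],"rot":[0,0,0],"fingers":0.5}

```text
t: 8.6
tool_pos: [0.5227, -0.0831, 0.0071]
ee_rot: [[0.349, 0.937, -0.0], [0.937, -0.349, 0.0], [0.0, -0.0, -1.0]]
force: [-1.0, -3.9, 1.9]
grip_width: 0.0212
```

Request:
step_arm:
  commands:
    - {"slide":[0.15,0,0],"rot":[0,0,0],"fingers":0.5}
    - {"slide":[0.3,0,0],"rot":[0,0,0],"fingers":0.5}

```text
t: 8.85
tool_pos: [0.5238, -0.0803, 0.0071]
ee_rot: [[0.349, 0.937, 0.0], [0.937, -0.349, 0.0], [0.0, -0.0, -1.0]]
force: [-1.8, -3.0, 2.5]
grip_width: 0.0213
```

Request:
step_arm:
  commands:
    - {"slide":[0.1,0,0],"rot":[0,0,0],"fingers":0.5}
    - {"slide":[0.2,0,0],"rot":[0,0,0],"fingers":0.5}

```text
t: 9.1
tool_pos: [0.5242, -0.079, 0.0071]
ee_rot: [[0.35, 0.937, -0.0], [0.937, -0.35, -0.001], [-0.001, -0.0, -1.0]]
force: [-1.1, -6.1, 1.9]
grip_width: 0.021
```

```bash
python3 look.py p4
```

```text
9.1 [ 0.5242 -0.079   0.0071] [-1.1 -6.1  1.9] 0.021011788476589265
area 91 along/right of foot mm, size, ang [-21.2 -13.9] [27.2 50.3] 25.0 nose at 1.7
```

The force is starting to climb at the expected spot. Next are steps of about 1.5 mm.

Request:
step_arm:
  commands:
    - {"slide":[0.1,0,0],"rot":[0,0,0],"fingers":0.5}
    - {"slide":[0.15,0,0],"rot":[0,0,0],"fingers":0.5}

```text
t: 9.45
tool_pos: [0.5245, -0.0782, 0.0071]
ee_rot: [[0.35, 0.937, -0.0], [0.937, -0.35, -0.001], [-0.001, 0.0, -1.0]]
force: [-2.8, -6.0, 2.8]
grip_width: 0.0214
```

Request:
step_arm:
  commands:
    - {"slide":[0.1,0,0],"rot":[0,0,0],"fingers":0.5}
    - {"slide":[0.15,0,0],"rot":[0,0,0],"fingers":0.5}

```text
t: 9.7
tool_pos: [0.5247, -0.0776, 0.0072]
ee_rot: [[0.351, 0.936, -0.001], [0.936, -0.351, -0.002], [-0.002, 0.0, -1.0]]
force: [-2.9, -7.3, 4.3]
grip_width: 0.0217
```

Request:
step_arm:
  commands:
    - {"slide":[0.1,0,0],"rot":[0,0,0],"fingers":0.5}
    - {"slide":[0.2,0,0],"rot":[0,0,0],"fingers":0.5}
    - {"slide":[0.2,0,0],"rot":[0,0,0],"fingers":0.5}

```text
t: 10.07
tool_pos: [0.525, -0.0766, 0.0071]
ee_rot: [[0.351, 0.936, -0.001], [0.936, -0.351, -0.003], [-0.003, 0.0, -1.0]]
force: [-4.0, -9.1, 2.8]
grip_width: 0.0213
```

```bash
python3 - <<'E'
from cell import r,cams,finder
import numpy as np,cv2
print(r.sense()['force'])
# track torte/stand shift between stored top and now; scene view of opposite foot
c={}
for n in['top','scene']:
    p=cams.snapshot(n);np.savez(n+'1.npz',**{k:p[k] for k in('color','mtx','R','t')});c[n]=p['color']
old={n:np.load(n+'0.npz')['color'] for n in c}
cr=lambda i:cv2.resize(i[205:295,225:330,::-1],(400,343),interpolation=cv2.INTER_CUBIC)
cv2.imwrite('pics/s1.png',np.hstack([cr(old['scene']),cr(c['scene'])]))
E
```

```text
[-3.96581258 -9.14195101  2.82932074]
```

View pics/s1.png

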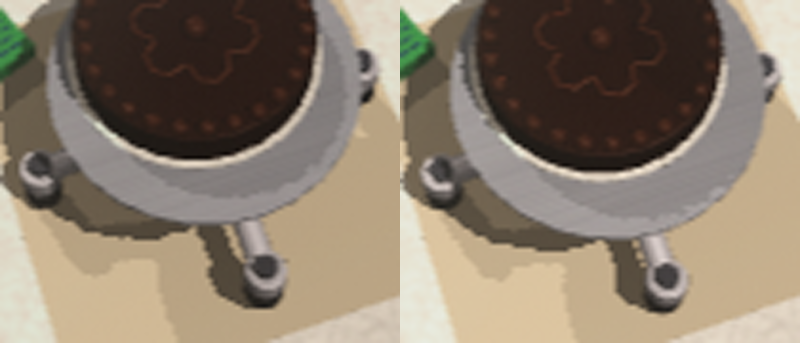

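The opposite foot has come down, the left foot hasn't moved, and the push has risen about 5–6 N above the lifting level. That is mid-climb and well short of sliding, so I'll stop here and back straight off, then lift.

Request:
step_arm:
  commands:
    - {"slide":[-1,0,0],"rot":[0,0,0],"fingers":0.5}
    - {"slide":[-3,0,0],"rot":[0,0,0],"fingers":0.5}
    - {"slide":[-5,0,0],"rot":[0,0,0],"fingers":0.5}
    - {"slide":[-6,0,-3],"rot":[0,0,0],"fingers":0.5}
    - {"slide":[-8,0,-8],"rot":[0,0,0],"fingers":0.5}
    - {"slide":[-12,0,-13],"rot":[0,0,0],"fingers":0.5}
    - {"slide":[-16,0,-18],"rot":[0,0,0],"fingers":0.5}
    - {"slide":[-18,0,-22],"rot":[0,0,0],"fingers":0.5}
    - {"slide":[-18,0,-22],"rot":[0,0,0],"fingers":0.5}
    - {"slide":[-18,0,-22],"rot":[0,0,0],"fingers":0.5}

```text
t: 11.42
tool_pos: [0.4635, -0.2407, 0.2265]
ee_rot: [[0.348, 0.938, -0.0], [0.938, -0.348, 0.002], [0.002, -0.001, -1.0]]
force: [0.3, 0.9, -0.7]
grip_width: 0.0215
```

```bash
python3 look.py p5; python3 - <<'E'
from cell import r,cams,finder
import numpy as np,cv2
p=cams.snapshot('scene');a=np.load('scene1.npz')['color'];b=p['color']
t=np.load('top1.npz')['color'];u=cams.snapshot('top')['color']
z=np.load('top0.npz')['color']
def sh(x,y,s):
    g=[cv2.cvtColor(np.ascontiguousarray(i[s]),cv2.COLOR_RGB2GRAY).astype(np.float32) for i in(x,y)]
    return np.round(cv2.phaseCorrelate(g[0],g[1],cv2.createHanningWindow(g[0].shape[::-1],cv2.CV_32F))[0],2)
print('torte since press: scene',sh(a,b,np.s_[190:250,245:310]),'top',sh(t,u,np.s_[130:205,175:250]),'since start top',sh(z,u,np.s_[130:205,175:250]))
P=np.load('top0.npz');K,R,T=P['mtx'],P['R'],P['t']
# level prediction: torte top centre 155 mm above stand origin
for n,lean in(('lean',4),('level',0)):
    l=np.radians(lean);X=np.array([.601,.1085,0])+.155*np.array([-.35*np.sin(l),-.937*np.sin(l),np.cos(l)])
    q=K@(R@X+T);print(n,(q[:2]/q[2]).round(1))
print('feet: left',sh(z,u,np.s_[112:140,212:240]),'right-side',sh(z,u,np.s_[198:220,182:208]))
E
```

```text
11.425 [ 0.4635 -0.2407  0.2265] [ 0.3  0.9 -0.7] 0.021486075516810456
area 317 along/right of foot mm, size, ang [-28.1  -8.1] [49.7 74. ] 88.5 nose at 8.3
torte since press: scene [ 0.03 -0.02] top [0.48 0.49] since start top [-2.93 -0.55]
lean [208.5 163.6]
level [204.6 162.1]
feet: left [-0.73 -0.74] right-side [-0.94 -0.65]
```

View pics/p5.png

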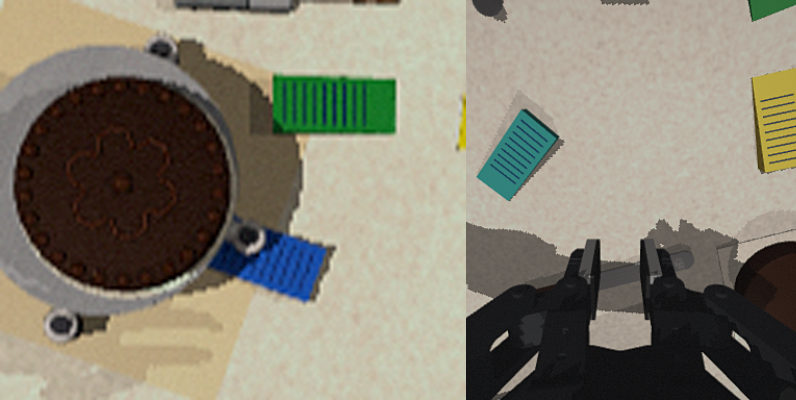

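The stand held when the hand left (scene shift 0.03 px). I'll measure the lean more precisely with sub-pixel template matching before handing in.

```bash
python3 - <<'E'
from cell import r,cams
import numpy as np,cv2
from scipy.optimize import least_squares
def ecc(a,b,box):
    x0,y0,x1,y1=box
    A=[cv2.cvtColor(np.ascontiguousarray(i),cv2.COLOR_RGB2GRAY)[y0:y1,x0:x1].astype(np.float32) for i in(a,b)]
    W=np.eye(2,3,dtype=np.float32)
    try: cc,W=cv2.findTransformECC(A[0],A[1],W,cv2.MOTION_TRANSLATION,(3,200,1e-5),None,5)
    except cv2.error: return None
    return W[:,2].round(2),round(cc,3)
# flower/torte/feet/ static mat check
L={}
for n in['top','scene']:
    P=np.load(n+'0.npz');K,R,T=P['mtx'],P['R'],P['t']
    b=cams.snapshot(n)['color'];a=P['color'];m=np.load(n+'1.npz')['color']
    pr=lambda X:(lambda q:q[:2]/q[2])(K@(R@X+T))
    O=np.array([.601,.1085,0.])
    def pt(lean,X): # rotate X (stand frame rel O, world axes) toward bare foot by lean
        ax=np.cross([0,0,1],[-.35,-.937,0]);return O+cv2.Rodrigues(ax*np.radians(lean))[0]@X
    top=np.array([0,0,.155])
    c=pr(pt(4,top));w=34;box=np.r_[c-w,c+w].astype(int)
    print(n,'torte start->now',ecc(a,b,box),'press->now',ecc(m,b,box),'pred start->level',(pr(pt(0,top))-pr(pt(4,top))).round(2))
    for nm,f in(('plus_y',.125*np.array([.937,-.35,0])),('minus_y',.125*np.array([-.937,.35,0])),('opp',.125*np.array([.35,.937,0]))):
        f=f+[0,0,.045];c=pr(pt(4,f));box=np.r_[c-8,c+8].astype(int)
        print('  ',nm,ecc(a,b,box),'pred',(pr(pt(0,f))-pr(pt(4,f))).round(2))
    print('  static',ecc(a,b,(270,135,300,155) if n=='top' else (170,150,205,190)))
E
```

```text
top torte start->now (array([-3.46, -1.23], dtype=float32), 0.977) press->now (array([-0.04, -0.11], dtype=float32), 0.996) pred start->level [-3.95 -1.44]
   plus_y (array([-1.14, -0.35], dtype=float32), 0.894) pred [-1.03 -0.38]
   minus_y (array([-1.05, -0.3 ], dtype=float32), 0.934) pred [-1.04 -0.38]
   opp (array([-1.41, -0.28], dtype=float32), 0.59) pred [-0.5   0.02]
  static (array([-0.02, -0.02], dtype=float32), 1.0)
scene torte start->now (array([1.4 , 2.17], dtype=float32), 0.91) press->now (array([0.21, 0.24], dtype=float32), 0.951) pred start->level [1.45 3.55]
   plus_y (array([0.35, 1.19], dtype=float32), 0.868) pred [0.33 1.  ]
   minus_y (array([0.32, 0.83], dtype=float32), 0.835) pred [0.43 0.93]
   opp (array([0.18, 2.46], dtype=float32), 0.857) pred [0.24 2.16]
  static (array([-0.01, -0.03], dtype=float32), 1.0)
```

```bash
python3 -c "
from cell import r
print(r.sense()['t']);print(r.close_job())"
```

```text
11.725
the job is handed in; nothing more can be done
None
```

The blue wedge is now under the bare foot and the stand sits level as far as the cameras can tell. I handed the job in at 11.7 s. I pushed the tail with two part-closed fingertips, which also turned the wedge about 12° into line with the leg. I stopped when the push reached about 10 N, then backed off and lifted the hand clear.

**What supports it being level and firm:**
- **Force:** the push was about 4–5 N while lifting and had climbed about 5–6 N more when I stopped. That means the opposite foot was taking load, still well below the 17–27 N at which the stand slides.
- **Position:** the bare foot is about 9 mm ahead of the wedge's middle, by my estimate, against the nominal 10 mm.
- **Feet:** the left, right and opposite feet moved in the images about as a return to level predicts, and I saw no sign of the stand sliding.
- **After release:** the torte moved no more than about 0.3 px once the hand left.

**What disagreed or is off:**
- **Torte shift:** it moved less than predicted for full level, about 3.7 of 4.2 px from above and 2.6 of 3.8 px in the scene view. The scene match was poorer. At face value the top view leaves about half a degree of lean, and the scene view more.
- **Opposite foot:** its match from above was too poor to use (0.59), but the scene view agreed with level (2.5 px against 2.2 predicted).
- **Sideways position:** the wedge is about 8 mm off centre under the foot, well within its 50 mm width.

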